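# Hang the trivet wheel on the hook stand

### The arm

A 6-joint arm with a two-finger parallel gripper is mounted at the origin on the work surface. World frame = base frame: x ahead of the robot, y to its left, z up, the work surface at z = 0. Lengths are in m, angles in rad, forces in N, time in s.
With the tool pointing down it reaches from about 0.375 to 0.975 m from the base axis. Payload 3.8 kg.
Tool frame: the origin (TCP) lies where the fingers leave the gripper's body, on its centre line; the fingertips stand 64 mm ahead of it and the grasp point (between the pads) lies 45 mm ahead of it; z points along the fingers, y is the line along which they close (so a half turn about z gives the same grasp; the last joint's range is limited). The gripper opens to 88 mm and grips with 3 to 60 N. Pads are 18 mm wide; open, the fingers measure 123 mm over their backs; the gripper's body (75 mm by 187 mm) begins 45 mm behind the grasp point.
Start: joints at [1.264, 0.264, 1.604, -0, 1.274, -0.037], TCP at [0.18, 0.651, 0.303] pointing down, gripper open.
Joint ranges: [-2.63, 2.63], [-0.94, 2.18], [0.31, 2.57], [-1.31, 4.45], [0, 2.66], [-2.55, 2.55]. Speed limits (rad/s): [2.57, 2.57, 3.14, 3.14, 3.14, 3.14].

### API

Orientations are given as a rotation vector (axis times angle).
In Python, from station import * gives the robot as it stands. The module is installed in compiled form; this text tells all that it offers.
- The arm moves only by the tool move_arm, never from a script. Its arguments are lists of equal length, an entry for each row: "claw": the opening, from 0 (shut) to 1 (fully open); "linear": the shift along the tool's x, y, z in m, a list of three; "twist": the turn about the tool's z in degrees. A call has exactly 5 rows; each row is the pose to reach, as a shift and turn from the pose commanded when the call began, along the tool's axes at that moment; what a row does not reach only later rows make up. A row lasts 1/12 s, in which the tool goes at most 41.7 mm and 7.16 degrees, less where a joint would pass 70% of its speed; a pose out of reach is approached as far as the arm can. A call with a gripper value outside its range is refused whole. The fingers move at their own pace and stop on an object; "newtons" is the grip in N (left out, the last holds). Time passes only in rows, so rows that repeat a pose let the fingers close, or fill a call up. It gives the time, the measured TCP pose, the force, the opening and the grip force at its end, in the units of the state.
- observe(): the state, without advancing time (a new reading comes with each control period).
- get_image(name): name is "scene" or "top"; returns (picture, depth): 420x560x3 uint8, red, green, blue; 420x560 float32, m along the optical axis (not along the pixel's ray), 0 where there is no reading.
- get_calibration(name): a dict with "intrinsics" (3x3 intrinsics, pixels), "D" ([k1, k2, p1, p2, k3] as OpenCV has them; the pictures are not rectified), "position" and "orientation" of the camera in the world. Camera axes: x right, y down, z forward; pixel columns grow to the right and rows downward; lengths in m; the calibration is good to about 2 mm. A picture is of the moment at which its call begins. get_calibration takes no time and is no camera call.
- sign_off(): hands the job in; it is judged then, once.
The state is a dict: "time_s": time; "qpos": joint angles; "joint_vel": joint speeds; "effort": joint torques, N m; "tcp_pos": TCP position; "orientation": TCP orientation; "wrist_force": force on the tool from outside, world axes, zero at the start; "wrist_torque": the same for the moment, N m; "gripper_width": opening from 0.0 (shut) to 1.0 (fully open); "gripper_force": force on a finger pad.
Only numpy, scipy, OpenCV 4.12 (cv2) and the standard library are available. Lean on these libraries where they do the work, as an engineer would, in place of code of your own. Each camera call takes 0.05 s, during which the arm holds its last target. There are 200 camera calls.

### The job

Lift the blue spoked trivet wheel out of the drying rack by its rim and hang it on the hook stand: set its rim down softly on the hook's arm between the red upturned tip and the red guard, then, still holding it, slide the rim along the arm under the guard until it is fully home against the stop, and let go so that it hangs there at rest. Be gentle with the hook, whose height you must find by touch or sight, and leave the mug, the jar and the wooden stopper where they are.

Things in the scene. Friction and masses are not known exactly. Their poses are not given: they have to be found in the camera images.
- wheel: Blue aluminium trivet, a spoked wheel, 0.24 to 0.40 kg, outer diameter 200 mm. Rim 10 mm thick radially (inner diameter 180), 14 mm wide along the axle; hub 30 mm; four 8 mm spokes at 45 degrees to the vertical. Origin at the hub's centre; x = level axle, z = up to the rim's top, y = level in its plane. Starts upright in the rack, centre 123 mm above the work surface
- wheel_grip_l (a point): A place to pinch the rim's 14 mm width from above: middle of the rim's section, 34 mm to the wheel's +y of its top (88.7 mm above the centre). The rim's top, 34 mm aside, stays free for the hook
- wheel_grip_r (a point): The same on the other side, 34 mm to the wheel's -y of its top
- rack: Fixed wooden drying rack, base 130 x 250 x 18 mm, origin under its centre. The wheel stands in its plane x = 0 on two cradle bars, between four dowels (79 mm high, at x = +-15.5, y = +-85 mm; 3 mm play a side), and comes out straight up, free after 70 mm. Whether rack or stand is on the left varies
- stand: Fixed telescopic steel stand, base 160 x 160 x 16 mm, origin under it; a tube (22 mm) rises from the origin. Its hook arm points to the stand's -x, towards the robot, 20 mm wide, 8 mm thick, to x = -105 mm. The arm's height is set anew each time and NOT in this reading: its level upper face is 250 to 280 mm above the origin. It does not give; 5 N shows contact, over 25 N is too much
- stand_land (a point): Point of the stand at x = -84, y = 0, z = 0 mm, straight below the place where the rim's top is set on the arm (wheel centre at x = -90 to -80 fits). In front is the red upturned tip, x = -105 to -98, rising 14 mm over the arm's upper face; behind is the red guard, front edge at x = -66, underside 18 mm and top 40 mm over the arm's upper face, 20 mm wide
- stand_home (a point): Point of the stand at x = -47, y = 0, z = 0 mm, straight below the wheel's centre when fully home: its rim under the guard, touching the stop face at x = -40 mm, its centre 90 mm below the arm's upper face
- mug: White mug, 72 mm wide, 80 mm high, origin under its centre; stands between rack and stand on the near side; leave alone
- jar: Amber jar with steel lid, 64 mm wide, 85 mm high, origin under its centre; stands on the far side; leave alone
- stopper: Turned wooden stopper, 56 mm wide, 47 mm high, origin under its centre; stands between rack and stand; leave alone
Not all that is in view belongs to the job. There is more than one size of the wheel; the job needs the largest.

How it is judged:
By the outcome, as a careful person would: the job done as asked, in the order asked, and still so for the second after the job is handed in, with the robot touching nothing.
It also fails if it takes over 72 s, if anything falls off the work surface, if the arm or the gripper's body presses on something with over 40 N, if the wrist force passes 120 N, or if a joint passes its speed limit or range.

## Working session

There is one attempt and no reset: what is moved stays moved. The work goes in short steps, Python scripts to look and compute and a tool call to move; the robot and the scene stay as the last step left them, time stands still between calls to the robot, and variables do not carry over. Pictures are saved under pics/ and viewed, at most 10 in all, crops included, and the job is handed in when it is done.

Besides the shell and the picture viewer there is one more tool, called after "Emit:" as a command line: name --pt "numbers of a row" for each row, then --argument value for the rest. move_arm: Moves the arm, as the interface text tells. Its arguments: {"type":"object","properties":{"claw":{"type":"array","items":{"type":"number"}},"linear":{"type":"array","items":{"type":"array","items":{"type":"number"}}},"twist":{"type":"array","items":{"type":"number"}},"newtons":{"type":"number"}},"required":["claw","linear","twist"]}

```bash
mkdir -p pics; cat > h.py <<'E'
from station import *
import numpy as np, cv2
from scipy.spatial.transform import Rotation as R
def cam(n):
    c=get_calibration(n); o=np.array(c["orientation"],float)
    Rm=o if o.shape==(3,3) else R.from_rotvec(o).as_matrix()
    return np.array(c["intrinsics"]),np.array(c["D"],float),np.array(c["position"]),Rm
def cloud(n,depth):
    K,D,p,Rm=cam(n); h,w=depth.shape
    uv=np.stack(np.meshgrid(np.arange(w),np.arange(h)),-1).reshape(-1,1,2).astype(np.float64)
    q=cv2.undistortPoints(uv,K,D).reshape(h,w,2)
    P=np.concatenate([q,np.ones((h,w,1))],-1)*depth[...,None]
    W=P@Rm.T+p; W[depth<=0]=np.nan
    return W
def shot(tag):
    for n in("scene","top"):
        im,d=get_image(n); np.savez(f"{tag}_{n}.npz",im=im,d=d,W=cloud(n,d)); cv2.imwrite(f"pics/{tag}_{n}.png",im[...,::-1])
E
python3 - <<'E'
from h import *
s=observe();print({k:np.round(v,3) for k,v in s.items()})
for n in("scene","top"):print(n,get_calibration(n))
shot("a")
E
```

```text
{'time_s': np.float64(0.0), 'qpos': array([ 1.264,  0.265,  1.605, -0.   ,  1.274, -0.037]), 'joint_vel': array([-0.001, -0.001,  0.001, -0.001,  0.001,  0.002]), 'effort': array([ 0.0000e+00, -5.0211e+01, -3.5688e+01,  7.3000e-02,  3.0000e-02,
       -0.0000e+00]), 'tcp_pos': array([0.18 , 0.65 , 0.301]), 'orientation': array([-4.230e-01, -3.113e+00,  3.000e-03]), 'wrist_force': array([0.444, 0.146, 0.492]), 'wrist_torque': array([-0.072, -0.006,  0.   ]), 'gripper_force': np.float64(0.0), 'gripper_width': np.float64(0.999)}
scene {'intrinsics': array([[458.67246251,   0.        , 274.95264269],
       [  0.        , 458.67246251, 205.529484  ],
       [  0.        ,   0.        ,   1.        ]]), 'D': array([0.03396689, 0.        , 0.        , 0.        , 0.        ]), 'position': array([1.12770449, 0.23808425, 1.2518928 ]), 'orientation': array([-1.41162154, -2.39910203,  0.67199899])}
top {'intrinsics': array([[412.64662133,   0.        , 276.91291509],
       [  0.        , 412.64662133, 209.77702837],
       [  0.        ,   0.        ,   1.        ]]), 'D': array([0.03900664, 0.        , 0.        , 0.        , 0.        ]), 'position': array([ 0.49634644, -0.08085682,  1.04699084]), 'orientation': array([-2.17195794,  2.21653201, -0.08354144])}
```

View pics/a_scene.png

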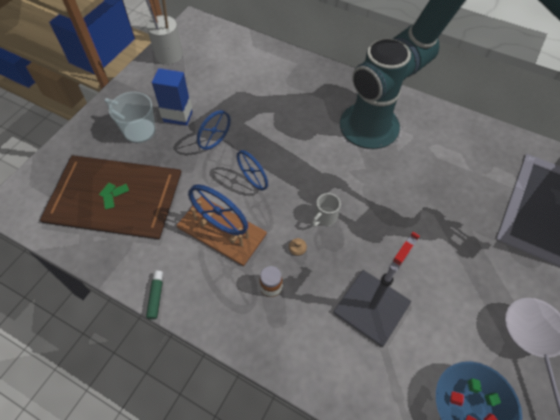

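View pics/a_top.png

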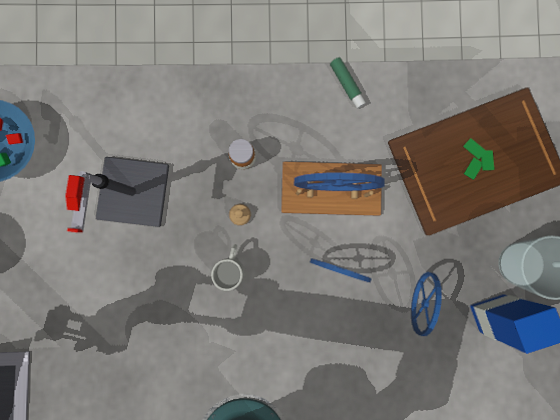

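The scene view shows the large wheel in the rack at (218,210), the stand base at (372,308) with its red guard at (403,250), the mug at (328,208), the jar at (271,278) and the stopper at (298,246). In the top view they are: wheel (340,182), stand base (133,190), guard (75,193), tip (75,229). Next I'll measure them.

```bash
cat > m.py <<'E'
from h import *
def rect(P):
    r=cv2.minAreaRect((P[:,:2]*1000).astype(np.float32)); return np.round(r[0],1),np.round(r[1],1),round(r[2],2)
for n in("scene","top"):
    f=np.load(f"a_{n}.npz"); im=f["im"].astype(int); W=f["W"]; r,g,b=im[...,0],im[...,1],im[...,2]
    hsv=cv2.cvtColor(f["im"],cv2.COLOR_RGB2HSV); X,Y,Z=W[...,0],W[...,1],W[...,2]
    print("==",n,"table z",np.nanmedian(Z[(abs(X-.45)<.1)&(abs(Y)<.05)]))
    def comp(m,mn=20):
        k,l,s,c=cv2.connectedComponentsWithStats(m.astype(np.uint8)); return [l==i for i in range(1,k) if s[i,4]>=mn]
    m=(hsv[...,0]>100)&(hsv[...,0]<125)&(hsv[...,1]>120)&(Z>.05)&(Z<.3)
    for c in comp(m,60):
        P=W[c]; P=P[~np.isnan(P[:,2])]; print("blue",c.sum(),P.mean(0).round(3),P.min(0).round(3),P.max(0).round(3))
    reg=(Y<0)&(Y>-.4)&(X>.4)&(X<.8)
    m=reg&(abs(Z-.018)<.006)&(r-b>25)
    cs=comp(m,50); cs.sort(key=lambda c:-c.sum()); 
    for c in cs[:2]: print("rack",c.sum(),rect(W[c]))
    reg=(Y>.1)&(Y<.5)&(X>.3)&(X<.85)
    m=reg&(abs(Z-.016)<.006)&(hsv[...,2]<110)&(hsv[...,1]<90)
    cs=comp(m,50); cs.sort(key=lambda c:-c.sum())
    for c in cs[:2]: print("base",c.sum(),rect(W[c]),np.nanmedian(Z[c]))
    m=((hsv[...,0]<8)|(hsv[...,0]>172))&(hsv[...,1]>140)&(Z>.15)&(Z<.4)
    for c in comp(m,4):
        P=W[c]; print("red",c.sum(),P.mean(0).round(4),np.percentile(P,[5,50,95],axis=0).round(4).tolist(),rect(P))
    m=reg&(Z>.2)&(Z<.4); P=W[m]; print("high",m.sum(),P.min(0),P.max(0))
    for nm,u,v in ({"mug":(328,208),"jar":(271,276),"stop":(298,246)} if n=="scene" else {"mug":(227,275),"jar":(241,152),"stop":(239,213)}).items():
        m=(Z>.03)&(Z<.12); c=[c for c in comp(m) if c[v-3:v+4,u-3:u+4].any()]
        for q in c: print(nm,q.sum(),np.nanmin(W[q],0).round(3),np.nanmax(W[q],0).round(3))
E
python3 m.py
```

```text
== scene table z 0.0010005048614805112
blue 1114 [ 0.314 -0.603  0.156] [ 0.257 -0.665  0.081] [ 0.347 -0.563  0.196]
blue 95 [ 0.352 -0.432  0.134] [ 0.293 -0.446  0.097] [ 0.407 -0.415  0.148]
blue 98 [ 0.425 -0.217  0.13 ] [ 0.403 -0.28   0.071] [ 0.444 -0.168  0.149]
blue 252 [ 0.621 -0.201  0.201] [ 0.612 -0.3    0.126] [ 0.629 -0.13   0.225]
blue 69 [ 0.615 -0.309  0.085] [ 0.608 -0.323  0.052] [ 0.621 -0.28   0.14 ]
rack 1725 (array([ 619.9, -229.2]), array([249.5, 130.7]), 87.93)
rack 155 (array([ 572.3, -212.7]), array([78.4, 27.5]), 70.41)
base 2897 (array([619.5, 270.4]), array([159.8, 162.7]), 82.16) 0.015237422872553585
red 25 [0.5198 0.2837 0.2847] [[0.5162, 0.2773, 0.2793], [0.5201, 0.2835, 0.2856], [0.5224, 0.2905, 0.2894]] (array([519.3, 283.9]), array([15. ,  6.5]), 78.1)
red 173 [0.5913 0.2743 0.3098] [[0.5611, 0.2659, 0.3007], [0.5928, 0.2743, 0.3111], [0.6146, 0.2826, 0.3145]] (array([585.9, 275.1]), array([16.9, 61.3]), 82.65)
high 569 [0.51440262 0.25577927 0.20038183] [0.6339957  0.2935428  0.31666287]Traceback (most recent call last):
  File "m.py", line 25, in <module>
    for nm,u,v in ({"mug":(328,208),"jar":(271,276),"stop":(298,246)} if n=="scene" else {"mug":(227,275),"jar":(241,152),"stop":(239,213)}).items():
        ^^^^^^
ValueError: not enough values to unpack (expected 3, got 2)
```

```bash
sed -i 's/for nm,u,v in/for nm,(u,v) in/' m.py; python3 m.py | sed '/==/,$!d'; python3 - <<'E'
from h import *
# wheel plane fit (rack, yaw) and arm faces
for n in("scene","top"):
    f=np.load(f"a_{n}.npz"); W=f["W"]; hsv=cv2.cvtColor(f["im"],cv2.COLOR_RGB2HSV); X,Y,Z=W[...,0],W[...,1],W[...,2]
    m=(hsv[...,0]>100)&(hsv[...,0]<125)&(hsv[...,1]>120)&(Z>.12)&(Z<.24)&(abs(X-.62)<.03)&(abs(Y+.23)<.12)
    P=W[m]; a=np.polyfit(P[:,1],P[:,0],1); print(n,"wheel x=",a, "deg",np.degrees(np.arctan(a[0])),"at -.229:",np.polyval(a,-.229))
    T=P[P[:,2]>.19]; print("rim y range",P[:,1].min(),P[:,1].max(),"top z",np.percentile(P[:,2],98))
    # circle fit of upper rim outer
    c0=np.array([.6195,.2704]); t=np.radians(-7.8); ex=np.array([np.cos(t),np.sin(t)]); ey=np.array([-ex[1],ex[0]])
    d=W[...,:2]-c0; sx=d@ex; sy=d@ey
    for lo in range(-108,-20,6):
        q=(sx*1000>lo)&(sx*1000<lo+6)&(abs(sy)<.009)&(Z>.2)&(Z<.36)
        if q.sum(): print(lo,q.sum(),np.percentile(Z[q],[10,50,90]).round(4),"ymid",(np.median(sy[q])*1000).round(1))
    q=(abs(sx+.05)<.015)&(abs(sy)<.02)&(Z>.3); print("guard sy", np.percentile(sy[q],[2,50,98]).round(4))
    q=(Z>.28)&(abs(sx)<.03)&(abs(sy)<.03);print("post top",W[q].max(0) if q.any() else None)
E
```

```text
== scene table z 0.0010005048614805112
blue 1114 [ 0.314 -0.603  0.156] [ 0.257 -0.665  0.081] [ 0.347 -0.563  0.196]
blue 95 [ 0.352 -0.432  0.134] [ 0.293 -0.446  0.097] [ 0.407 -0.415  0.148]
blue 98 [ 0.425 -0.217  0.13 ] [ 0.403 -0.28   0.071] [ 0.444 -0.168  0.149]
blue 252 [ 0.621 -0.201  0.201] [ 0.612 -0.3    0.126] [ 0.629 -0.13   0.225]
blue 69 [ 0.615 -0.309  0.085] [ 0.608 -0.323  0.052] [ 0.621 -0.28   0.14 ]
rack 1725 (array([ 619.9, -229.2]), array([249.5, 130.7]), 87.93)
rack 155 (array([ 572.3, -212.7]), array([78.4, 27.5]), 70.41)
base 2897 (array([619.5, 270.4]), array([159.8, 162.7]), 82.16) 0.015237422872553585
red 25 [0.5198 0.2837 0.2847] [[0.5162, 0.2773, 0.2793], [0.5201, 0.2835, 0.2856], [0.5224, 0.2905, 0.2894]] (array([519.3, 283.9]), array([15. ,  6.5]), 78.1)
red 173 [0.5913 0.2743 0.3098] [[0.5611, 0.2659, 0.3007], [0.5928, 0.2743, 0.3111], [0.6146, 0.2826, 0.3145]] (array([585.9, 275.1]), array([16.9, 61.3]), 82.65)
high 569 [0.51440262 0.25577927 0.20038183] [0.6339957  0.2935428  0.31666287]
jar 512 [ 0.675 -0.037  0.03 ] [0.736 0.024 0.091]
stop 41
[... 2127 characters left out ...]
 0.2232603312679396
-108 23 [0.2854 0.2869 0.2882] ymid -1.6
-102 31 [0.2712 0.2746 0.2876] ymid -1.0
-96 33 [0.2713 0.2725 0.2747] ymid -0.4
-90 32 [0.2712 0.2728 0.2741] ymid -0.6
-84 30 [0.2714 0.2731 0.275 ] ymid -0.2
-78 29 [0.2706 0.2725 0.2739] ymid -2.7
-72 32 [0.2714 0.2735 0.3   ] ymid -2.1
-66 40 [0.274  0.2995 0.3021] ymid -2.0
-60 40 [0.2737 0.3026 0.3041] ymid -2.6
-54 44 [0.2721 0.3054 0.3073] ymid -2.1
-48 44 [0.2725 0.3103 0.3129] ymid -3.9
-42 31 [0.3098 0.3119 0.3134] ymid -0.4
-36 31 [0.3102 0.3117 0.3133] ymid -0.9
-30 31 [0.3097 0.3117 0.3131] ymid -1.4
-24 33 [0.3106 0.3116 0.3137] ymid -0.5
guard sy [-0.0137 -0.0041  0.0074]
post top [0.62444959 0.28205888 0.31485776]
```

```bash
cat >> h.py <<'E'
def plan(target,axle_deg,p=None,ang=None,n=None):
    """print calls taking the tool (down) from its state to target TCP with tool y along axle_deg; total per call"""
    s=observe(); 
    if p is None: p=np.array(s["tcp_pos"])
    if ang is None:
        ty=R.from_rotvec(s["orientation"]).as_matrix()[:,1]; ang=np.degrees(np.arctan2(ty[1],ty[0]))
    target=np.array(target); d=target-p; tw=ang-axle_deg
    n=n or int(max(np.ceil(np.linalg.norm(d)/.2),np.ceil(abs(tw)/35)))
    for i in range(n):
        a=np.radians(ang-tw*i/n); y=np.array([np.cos(a),np.sin(a),0]); z=np.array([0,0,-1.]); x=np.cross(y,z)
        print("call",i,"lin",(np.array([x,y,z])@(d/n)).round(4),"twist",round(tw/n,2))
E
python3 - <<'E'
from h import *
plan([.6164,-.2644,.36],-2.4,n=6)
E
```

```text
call 0 lin [-0.1108 -0.1275 -0.0097] twist 12.82
call 1 lin [-0.1363 -0.0997 -0.0097] twist 12.82
call 2 lin [-0.155  -0.067  -0.0097] twist 12.82
call 3 lin [-0.166  -0.0309 -0.0097] twist 12.82
call 4 lin [-0.1688  0.0067 -0.0097] twist 12.82
call 5 lin [-0.1631  0.044  -0.0097] twist 12.82
```

Emit:
move_arm --claw '[1,1,1,1,1]' --pt "-0.022 -0.0255 -0.004" --pt "-0.044 -0.051 -0.008" --pt "-0.066 -0.0765 -0.012" --pt "-0.088 -0.102 -0.016" --pt "-0.111 -0.1275 -0.02" --twist '[2.6,5.2,7.7,10.3,12.8]'

```text
time_s: 0.52
tcp_pos: [0.253, 0.4965, 0.3221]
orientation: [-0.769, -3.046, 0.002]
wrist_force: [-0.2, -0.6, 0.2]
gripper_width: 0.997
gripper_force: 0.0
```

Emit:
move_arm --claw '[1,1,1,1,1]' --pt "-0.027 -0.02 -0.004" --pt "-0.054 -0.04 -0.008" --pt "-0.081 -0.06 -0.012" --pt "-0.109 -0.08 -0.016" --pt "-0.136 -0.1 -0.02" --twist '[2.6,5.2,7.7,10.3,12.8]'

```text
time_s: 0.93
tcp_pos: [0.3255, 0.3439, 0.3424]
orientation: [-1.104, -2.941, 0.001]
wrist_force: [0.8, -0.9, 0.2]
gripper_width: 0.999
gripper_force: 0.0
```

Emit:
move_arm --claw '[1,1,1,1,1]' --pt "-0.031 -0.0134 -0.004" --pt "-0.062 -0.027 -0.008" --pt "-0.093 -0.04 -0.012" --pt "-0.124 -0.054 -0.016" --pt "-0.155 -0.067 -0.02" --twist '[2.6,5.2,7.7,10.3,12.8]'

```text
time_s: 1.35
tcp_pos: [0.3982, 0.1916, 0.3626]
orientation: [-1.426, -2.799, 0.0]
wrist_force: [0.4, 0.2, 0.4]
gripper_width: 0.998
gripper_force: 0.0
```

Emit:
move_arm --claw '[1,1,1,1,1]' --pt "-0.033 -0.006 0" --pt "-0.066 -0.012 0" --pt "-0.099 -0.018 0" --pt "-0.132 -0.025 0" --pt "-0.166 -0.031 0" --twist '[2.6,5.2,7.7,10.3,12.8]'

```text
time_s: 1.77
tcp_pos: [0.4711, 0.0393, 0.3624]
orientation: [-1.729, -2.623, 0.0]
wrist_force: [0.3, -0.0, -0.4]
gripper_width: 1.006
gripper_force: 0.0
```

Emit:
move_arm --claw '[1,1,1,1,1]' --pt "-0.034 0.001 0" --pt "-0.067 0.003 0" --pt "-0.101 0.004 0" --pt "-0.135 0.005 0" --pt "-0.169 0.007 0" --twist '[2.6,5.2,7.7,10.3,12.8]'

```text
time_s: 2.18
tcp_pos: [0.5445, -0.1131, 0.3622]
orientation: [-2.011, -2.413, 0.0]
wrist_force: [0.8, 0.2, -0.3]
gripper_width: 1.001
gripper_force: 0.0
```

Emit:
move_arm --claw '[1,1,1,1,1]' --pt "-0.04 0.01 0" --pt "-0.08 0.021 0" --pt "-0.12 0.032 0" --pt "-0.163 0.044 0" --pt "-0.163 0.044 0" --twist '[2.6,5.2,9,12.8,12.8]'

```text
time_s: 2.6
tcp_pos: [0.6189, -0.2696, 0.3602]
orientation: [2.272, 2.169, -0.004]
wrist_force: [0.3, 0.0, -0.9]
gripper_width: 1.002
gripper_force: 0.0
```

```bash
python3 - <<'E'
from h import *
s=observe(); p=np.array(s["tcp_pos"]); M=R.from_rotvec(s["orientation"]).as_matrix(); print(p,np.degrees(np.arctan2(M[1,1],M[0,1])),M[:,2])
shot("b")
for n in("scene","top"):
    f=np.load(f"b_{n}.npz"); T=(f["W"]-p)@M
    for lo,hi in((-.08,-.005),(.002,.03),(.03,.068)):
        q=(abs(T[...,0])<.06)&(abs(T[...,1])<.12)&(T[...,2]>lo)&(T[...,2]<hi); P=T[q]
        if len(P): print(n,lo,hi,len(P),"x",np.percentile(P[:,0],[1,50,99]).round(4),"y",np.percentile(P[:,1],[1,50,99]).round(4),"z",np.percentile(P[:,2],[1,99]).round(4))
E
python3 -c "
import cv2
a=cv2.imread('pics/b_scene.png');b=cv2.imread('pics/b_top.png')
o=cv2.hconcat([cv2.resize(a[100:300,120:320],(400,400)),cv2.resize(b[90:290,240:440],(400,400))]);cv2.imwrite('pics/b_c.png',o)"
```

```text
[ 0.61891142 -0.2696185   0.36024865] -2.6414208269814603 [-0.00130819 -0.00207031 -0.999997  ]
scene -0.08 -0.005 1524 x [-0.0294  0.02    0.0358] y [-0.0911  0.0216  0.0932] z [-0.0677 -0.0068]
scene 0.002 0.03 37 x [-0.0074  0.0074  0.0123] y [-0.0608 -0.0513  0.0378] z [0.0039 0.0299]
scene 0.03 0.068 100 x [-0.0083  0.0092  0.0127] y [-0.0579 -0.045   0.0589] z [0.0313 0.0636]
top -0.08 -0.005 1800 x [-0.0316  0.0098  0.0356] y [-0.096  -0.0439  0.0874] z [-0.0735 -0.0095]
top 0.002 0.03 1 x [-0.0073 -0.0073 -0.0073] y [-0.048 -0.048 -0.048] z [0.0205 0.0205]
top 0.03 0.068 1 x [0.0115 0.0115 0.0115] y [0.0488 0.0488 0.0488] z [0.0636 0.0636]
```

View pics/b_c.png

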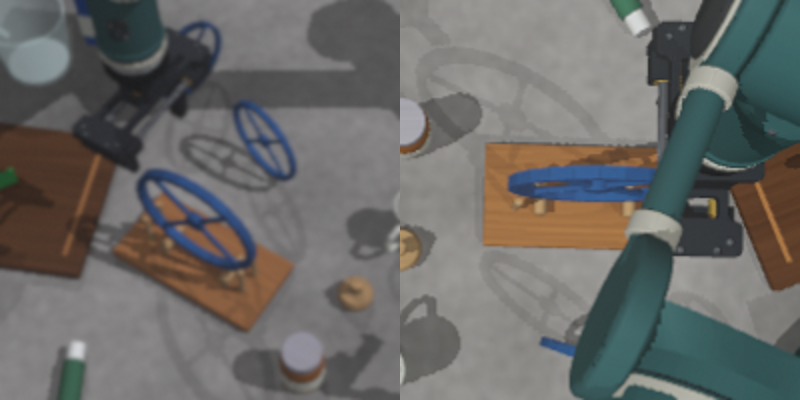

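The picture shows the gripper above the -y part of the big wheel. The body outline puts the scene camera about +1 mm off in x and the top camera about -4 mm, so I'll correct for that and descend.

Emit:
move_arm --claw '[1,1,1,1,1]' --pt "0.003 -0.001 0.025" --pt "0.0055 -0.0018 0.05" --pt "0.0055 -0.0018 0.075" --pt "0.0055 -0.0018 0.0975" --pt "0.0055 -0.0018 0.0975" --twist '[0,0,0,0,0]'

```text
time_s: 3.12
tcp_pos: [0.6127, -0.2549, 0.2593]
orientation: [-2.255, -2.173, 0.005]
wrist_force: [-1.2, 0.9, -2.1]
gripper_width: 0.998
gripper_force: 0.0
```

Emit:
move_arm --claw '[0.5,0.3,0.2,0.1,0]' --pt "0 0 0" --pt "0 0 0" --pt "0 0 0" --pt "0 0 0" --pt "0 0 0" --twist '[0,0,0,0,0]' --newtons 5

```text
time_s: 3.53
tcp_pos: [0.6167, -0.2583, 0.2672]
orientation: [2.263, 2.175, 0.002]
wrist_force: [0.2, -1.3, -0.4]
gripper_width: 0.644
gripper_force: 0.0
```

Emit:
move_arm --claw '[0,0,0,0,0]' --pt "0 0 0" --pt "0 0 0" --pt "0 0 0" --pt "0 0 0" --pt "0 0 0" --twist '[0,0,0,0,0]' --newtons 5

```text
time_s: 3.95
tcp_pos: [0.6159, -0.2581, 0.2651]
orientation: [-2.265, -2.177, 0.0]
wrist_force: [-0.2, -0.3, 0.5]
gripper_width: 0.263
gripper_force: 0.0
```

Emit:
move_arm --claw '[0.3,0.3,0.3,0.3,0.3]' --pt "-0.003 0.0007 0" --pt "-0.006 0.0014 0" --pt "-0.006 0.0014 0" --pt "-0.006 0.0014 0" --pt "-0.006 0.0014 0" --twist '[0,0,0,0,0]'

```text
time_s: 4.37
tcp_pos: [0.6171, -0.2643, 0.2651]
orientation: [-2.265, -2.177, 0.0]
wrist_force: [-0.3, 0.8, -0.1]
gripper_width: 0.298
gripper_force: 0.0
```

Emit:
move_arm --claw '[0,0,0,0,0]' --pt "0 0 0" --pt "0 0 0" --pt "0 0 0" --pt "0 0 0" --pt "0 0 0" --twist '[0,0,0,0,0]' --newtons 5

```text
time_s: 4.78
tcp_pos: [0.6171, -0.264, 0.2652]
orientation: [-2.265, -2.177, 0.0]
wrist_force: [-0.4, -0.7, 0.1]
gripper_width: 0.158
gripper_force: 5.0
```

Emit:
move_arm --claw '[0.25,0.25,0.25,0.25,0.25]' --pt "0 0 0" --pt "0 0 0.0" --pt "0 0 0.0025" --pt "0 0 0.0025" --pt "0 0 0.0025" --twist '[0,0,0,0,0]'

```text
time_s: 5.2
tcp_pos: [0.617, -0.264, 0.2623]
orientation: [-2.264, -2.177, 0.0]
wrist_force: [-0.2, -0.1, 0.1]
gripper_width: 0.25
gripper_force: 0.0
```

Emit:
move_arm --claw '[0,0,0,0,0]' --pt "0 0 0" --pt "0 0 0" --pt "0 0 0" --pt "0 0 0" --pt "0 0 0" --twist '[0,0,0,0,0]' --newtons 50

```text
time_s: 5.62
tcp_pos: [0.6171, -0.2641, 0.2627]
orientation: [-2.265, -2.177, 0.0]
wrist_force: [-0.1, 0.3, 0.1]
gripper_width: 0.152
gripper_force: 50.0
```

Emit:
move_arm --claw '[0,0,0,0,0]' --pt "0 0 0" --pt "0 0 -0.005" --pt "0 0 -0.01" --pt "0 0 -0.015" --pt "0 0 -0.015" --twist '[0,0,0,0,0]'

```text
time_s: 6.03
tcp_pos: [0.6177, -0.2644, 0.2794]
orientation: [2.263, 2.176, 0.001]
wrist_force: [0.6, -0.2, -3.0]
gripper_width: 0.151
gripper_force: 50.0
```

Emit:
move_arm --claw '[0,0,0,0,0]' --pt "0 0 -0.01" --pt "0 0 -0.02" --pt "0 0 -0.03" --pt "0 0 -0.04" --pt "0 0 -0.05" --twist '[0,0,0,0,0]'

```text
time_s: 6.45
tcp_pos: [0.6173, -0.2642, 0.3295]
orientation: [2.264, 2.176, 0.001]
wrist_force: [-0.3, -0.2, -3.6]
gripper_width: 0.152
gripper_force: 50.0
```

Emit:
move_arm --claw '[0,0,0,0,0]' --pt "0 0 -0.012" --pt "0 0 -0.024" --pt "0 0 -0.034" --pt "0 0 -0.04" --pt "0 0 -0.04" --twist '[0,0,0,0,0]'

```text
time_s: 6.87
tcp_pos: [0.6178, -0.2644, 0.3704]
orientation: [2.262, 2.175, 0.002]
wrist_force: [1.0, -1.5, -2.6]
gripper_width: 0.149
gripper_force: 50.0
```

```bash
cat > w.py <<'E'
from h import *
import sys
tag=sys.argv[1]; s=observe(); p=np.array(s["tcp_pos"]); M=R.from_rotvec(s["orientation"]).as_matrix(); print(p.round(4),"ang",np.degrees(np.arctan2(M[1,1],M[0,1])).round(2),np.round(s["wrist_force"],1),s["time_s"])
shot(tag)
for n in("scene","top"):
    f=np.load(f"{tag}_{n}.npz"); W=f["W"]; T=(W-p)@M; hsv=cv2.cvtColor(f["im"],cv2.COLOR_RGB2HSV)
    m=(hsv[...,0]>100)&(hsv[...,0]<125)&(hsv[...,1]>120)&(abs(T[...,1])<.03)&(T[...,0]>-.12)&(T[...,0]<.2)&(T[...,2]>.02)&(T[...,2]<.26)
    P=T[m]
    if len(P)<30: print(n,len(P)); continue
    # least squares circle in tool x,z on rim points (robust, radius 95)
    from scipy.optimize import least_squares
    r=lambda c:np.clip(np.abs(np.hypot(P[:,0]-c[0],P[:,2]-c[1])-.095)-.005,0,.02)
    c=least_squares(r,[.034,.14]).x
    A=np.c_[P[:,0],P[:,2],np.ones(len(P))]; k=np.linalg.lstsq(A,P[:,1],rcond=None)[0]
    print(n,len(P),"centre tool x,z",c.round(4),"y mean",P[:,1].mean().round(4),"tilt deg (yaw,pitch)",np.degrees(k[:2]).round(2))
E
python3 w.py c
```

```text
[ 0.6178 -0.2644  0.3704] ang -2.26 [ 1.  -1.5 -2.6] 6.8667
scene 544 centre tool x,z [0.0328 0.1325] y mean 0.0011 tilt deg (yaw,pitch) [0.61 0.16]
top 1094 centre tool x,z [0.0274 0.1339] y mean -0.0046 tilt deg (yaw,pitch) [-0.57 -0.68]
```

```bash
python3 - <<'E'
from h import *
p=np.array([.6173,-.2643,.370])
for n in("scene","top"):
    f=np.load(f"c_{n}.npz"); W=f["W"]; hsv=cv2.cvtColor(f["im"],cv2.COLOR_RGB2HSV)
    m=(hsv[...,0]>100)&(hsv[...,0]<125)&(hsv[...,1]>120)&(abs(W[...,0]-.617)<.03)&(abs(W[...,1]+.23)<.15)&(W[...,2]>.1)&(W[...,2]<.36)
    P=W[m]; print(n,P.min(0).round(4),P.max(0).round(4))
    K,D,cp,Rm=cam(n)
    im=f["im"][...,::-1].copy()
    y0,z0=-.2643+.034,.370-.1397
    for rr,col in((.1,(0,255,255)),(.09,(0,255,0))):
        t=np.linspace(0,2*np.pi,200); Q=np.c_[.6185+ .042*rr*np.cos(t),y0+rr*np.cos(t),z0+rr*np.sin(t)]
        uv=cv2.projectPoints((Q-cp)@Rm,np.zeros(3),np.zeros(3),K,D)[0].reshape(-1,2)
        for u,v in uv: 
            if 0<=u<559 and 0<=v<419: im[int(round(v)),int(round(u))]=col
    globals()[n]=im
cv2.imwrite("pics/c_c.png",cv2.hconcat([cv2.resize(scene[110:270,120:290],(400,376)),cv2.resize(top[110:270,260:430],(400,376))]))
E
```

```text
scene [ 0.6041 -0.3214  0.1353] [ 0.631  -0.1314  0.333 ]
top [ 0.6075 -0.2796  0.1333] [ 0.6252 -0.1334  0.3312]
```

View pics/c_c.png

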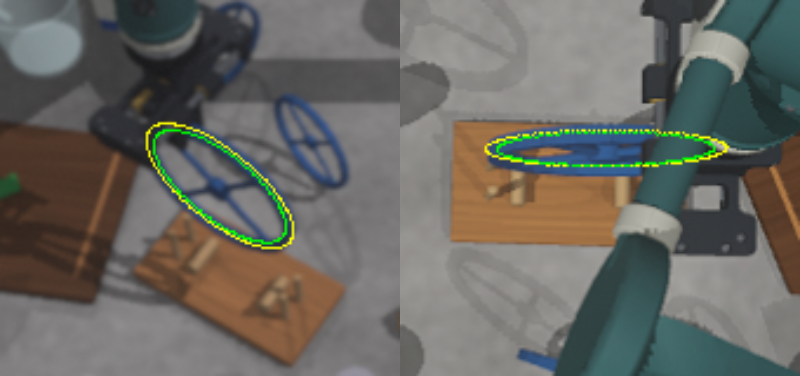

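```bash
python3 - <<'E'
from h import *
A=[.475,.03,.370]
plan(A,-2.4,p=np.array([.6173,-.2643,.370]),ang=-2.4,n=3)
plan([.4712,.2557,.350],-7.9,p=np.array(A),ang=-2.4,n=3)
E
```

```text
call 0 lin [ 0.096  -0.0515  0.    ] twist 0.0
call 1 lin [ 0.096  -0.0515  0.    ] twist 0.0
call 2 lin [ 0.096  -0.0515  0.    ] twist 0.0
call 0 lin [ 0.0751 -0.0044  0.0067] twist 1.83
call 1 lin [ 0.0749 -0.0068  0.0067] twist 1.83
call 2 lin [ 0.0747 -0.0092  0.0067] twist 1.83
```

Emit:
move_arm --claw '[0,0,0,0,0]' --pt "0.008 -0.004 0" --pt "0.024 -0.013 0" --pt "0.046 -0.025 0" --pt "0.07 -0.038 0" --pt "0.096 -0.0515 0" --twist '[0,0,0,0,0]'

```text
time_s: 7.38
tcp_pos: [0.5682, -0.1651, 0.3662]
orientation: [-2.264, -2.175, 0.002]
wrist_force: [0.1, 1.0, -2.1]
gripper_width: 0.148
gripper_force: 50.0
```

Emit:
move_arm --claw '[0,0,0,0,0]' --pt "0.019 -0.01 0" --pt "0.038 -0.02 0" --pt "0.057 -0.031 0" --pt "0.076 -0.041 0" --pt "0.096 -0.0515 0" --twist '[0,0,0,0,0]'

```text
time_s: 7.8
tcp_pos: [0.5203, -0.0669, 0.3666]
orientation: [-2.264, -2.176, 0.002]
wrist_force: [1.1, -0.2, -2.8]
gripper_width: 0.156
gripper_force: 50.0
```

Emit:
move_arm --claw '[0,0,0,0,0]' --pt "0.019 -0.01 0" --pt "0.038 -0.02 0" --pt "0.057 -0.031 0" --pt "0.076 -0.041 0" --pt "0.096 -0.0515 0" --twist '[0,0,0,0,0]'

```text
time_s: 8.22
tcp_pos: [0.4725, 0.0308, 0.3666]
orientation: [-2.264, -2.176, 0.002]
wrist_force: [0.6, -0.3, -3.3]
gripper_width: 0.15
gripper_force: 50.0
```

Emit:
move_arm --claw '[0,0,0,0,0]' --pt "0.016 -0.001 0.001" --pt "0.031 -0.002 0.002" --pt "0.046 -0.003 0.004" --pt "0.061 -0.004 0.005" --pt "0.075 -0.0045 0.0067" --twist '[0.4,0.8,1.2,1.5,1.8]'

```text
time_s: 8.63
tcp_pos: [0.4713, 0.1059, 0.36]
orientation: [-2.298, -2.141, 0.002]
wrist_force: [-0.2, 0.6, -2.7]
gripper_width: 0.151
gripper_force: 50.0
```

Emit:
move_arm --claw '[0,0,0,0,0]' --pt "0.015 -0.001 0.001" --pt "0.03 -0.003 0.003" --pt "0.045 -0.004 0.004" --pt "0.06 -0.005 0.005" --pt "0.075 -0.007 0.0067" --twist '[0.4,0.8,1.2,1.5,1.8]'

```text
time_s: 9.05
tcp_pos: [0.4698, 0.181, 0.3532]
orientation: [-2.331, -2.104, 0.003]
wrist_force: [0.5, -0.2, -2.6]
gripper_width: 0.15
gripper_force: 50.0
```

Emit:
move_arm --claw '[0,0,0,0,0]' --pt "0.02 -0.002 0.001" --pt "0.04 -0.004 0.003" --pt "0.06 -0.007 0.005" --pt "0.075 -0.009 0.0067" --pt "0.075 -0.009 0.0067" --twist '[0.4,0.8,1.2,1.8,1.8]'

```text
time_s: 9.47
tcp_pos: [0.4681, 0.258, 0.346]
orientation: [-2.361, -2.069, 0.003]
wrist_force: [0.5, 0.2, -2.8]
gripper_width: 0.15
gripper_force: 50.0
```

Emit:
move_arm --claw '[0,0,0,0,0]' --pt "0 0 0" --pt "0 0 0" --pt "0 0 0" --pt "0 0 0" --pt "0 0 0" --twist '[0,0,0,0,0]'

```text
time_s: 9.88
tcp_pos: [0.4697, 0.255, 0.3478]
orientation: [2.366, 2.067, 0.0]
wrist_force: [-0.1, -0.1, -2.2]
gripper_width: 0.153
gripper_force: 50.0
```

```bash
cat > v.py <<'E'
from h import *
import sys
tag=sys.argv[1]; s=observe(); p=np.array(s["tcp_pos"]); M=R.from_rotvec(s["orientation"]).as_matrix()
print(p.round(4),"ang",np.degrees(np.arctan2(M[1,1],M[0,1])).round(2),np.round(s["wrist_force"],1),s["time_s"])
shot(tag)
c0=np.array([.6195,.2695]); t=np.radians(-7.9); ex=np.array([np.cos(t),np.sin(t)]); ey=np.array([-ex[1],ex[0]])
print("expected centre stand frame",((p+M@[.034,0,.1397])[:2]-c0)@np.c_[ex,ey],"z",(p+M@[.034,0,.1397])[2])
for n in("scene","top"):
    f=np.load(f"{tag}_{n}.npz"); W=f["W"]; hsv=cv2.cvtColor(f["im"],cv2.COLOR_RGB2HSV); Z=W[...,2]
    d=W[...,:2]-c0; sx=d@ex; sy=d@ey; S=np.dstack([sx,sy,Z])
    m=(hsv[...,0]>100)&(hsv[...,0]<125)&(hsv[...,1]>120)&(sx>-.25)&(sx<0)&(abs(sy)<.15)&(Z>.07)&(Z<.34)
    P=S[m]; print(n,"wheel",len(P),"min",P.min(0).round(4),"med",np.median(P,0).round(4),"max",P.max(0).round(4),"x slope vs y,z",np.linalg.lstsq(np.c_[P[:,1:],np.ones(len(P))],P[:,0],rcond=None)[0].round(3))
    m=((hsv[...,0]<8)|(hsv[...,0]>172))&(hsv[...,1]>140)&(Z>.26)&(Z<.33)
    for nm,q in(("tip",m&(sx<-.09)),("guard",m&(sx>-.08))):
        P=S[q]
        if len(P): print("  ",nm,len(P),P.min(0).round(4),P.max(0).round(4))
E
python3 v.py d; python3 -c "
import cv2
a=cv2.imread('pics/d_scene.png');b=cv2.imread('pics/d_top.png')
cv2.imwrite('pics/d_c.png',cv2.hconcat([cv2.resize(a[160:360,290:490],(400,400)),cv2.resize(b[100:300,0:200],(400,400))]))"
```

```text
[0.4697 0.255  0.3478] ang -7.71 [-0.1 -0.1 -2.2] 9.8833
expected centre stand frame [-0.14649174 -0.0009374 ] z 0.2080536025612579
scene wheel 375 min [-0.153  -0.0933  0.1131] med [-0.1446  0.0247  0.2469] max [-0.1375  0.0923  0.3105] x slope vs y,z [-0.     0.002 -0.145]
   tip 19 [-0.1035 -0.0061  0.2765] [-0.0979  0.0091  0.2884]
   guard 172 [-0.0636 -0.008   0.2971] [-0.0045  0.01    0.3172]
top wheel 655 min [-0.1569 -0.1048  0.1108] med [-0.1476 -0.0583  0.2503] max [-0.1337  0.0232  0.3263] x slope vs y,z [-0.006 -0.014 -0.145]
   tip 21 [-0.1063 -0.0126  0.2682] [-0.1008  0.0066  0.2875]
   guard 397 [-0.0522 -0.0139  0.2938] [-0.0068  0.008   0.3165]
```

View pics/d_c.png

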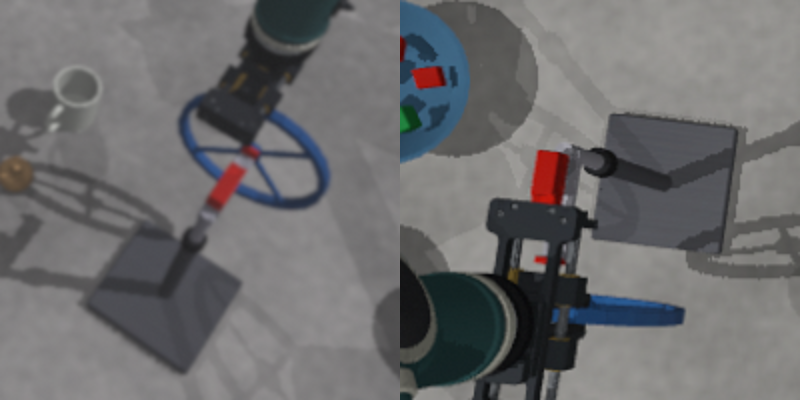

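The picture shows the wheel in front of the hook, with the red tip at (250,152) in the left crop, in line with the wheel's centre and below the rim's top. I'll advance over the tip.

Emit:
move_arm --claw '[0,0,0,0,0]' --pt "0 0.01 0" --pt "0 0.022 0" --pt "0 0.034 0" --pt "0 0.046 0" --pt "0 0.054 0" --twist '[0.2,0.2,0.2,0.2,0.2]'

```text
time_s: 10.4
tcp_pos: [0.5252, 0.2481, 0.3474]
orientation: [2.369, 2.063, 0.0]
wrist_force: [0.1, -1.1, -3.8]
gripper_width: 0.15
gripper_force: 50.0
```

Emit:
move_arm --claw '[0,0,0,0,0]' --pt "0 0.005 0" --pt "0 0.008 0" --pt "0 0.008 0" --pt "0 0.008 0" --pt "0 0.008 0" --twist '[0,0,0,0,0]'

```text
time_s: 10.82
tcp_pos: [0.5307, 0.2475, 0.3475]
orientation: [-2.368, -2.064, 0.001]
wrist_force: [-0.7, 0.7, -2.9]
gripper_width: 0.152
gripper_force: 50.0
```

```bash
python3 v.py e; python3 -c "
import cv2
a=cv2.imread('pics/e_scene.png')
cv2.imwrite('pics/e_c.png',cv2.resize(a[200:300,350:450],(500,500)))"
```

```text
[0.5307 0.2475 0.3475] ang -7.85 [-0.7  0.7 -2.9] 10.8167
expected centre stand frame [-8.50314007e-02 -3.42881750e-05] z 0.20783217467586826
scene wheel 424 min [-0.0917 -0.0926  0.1145] med [-0.0832  0.027   0.18  ] max [-0.076   0.0936  0.3097] x slope vs y,z [ 0.002  0.003 -0.084]
   guard 137 [-0.0634 -0.0087  0.2866] [-0.004   0.0104  0.3176]
top wheel 435 min [-0.0958 -0.1037  0.117 ] med [-0.0873 -0.0698  0.2786] max [-0.08   0.014  0.328] x slope vs y,z [ 0.018 -0.015 -0.082]
   guard 206 [-0.0475 -0.0138  0.305 ] [-0.0189  0.009   0.3152]
```

View pics/e_c.png

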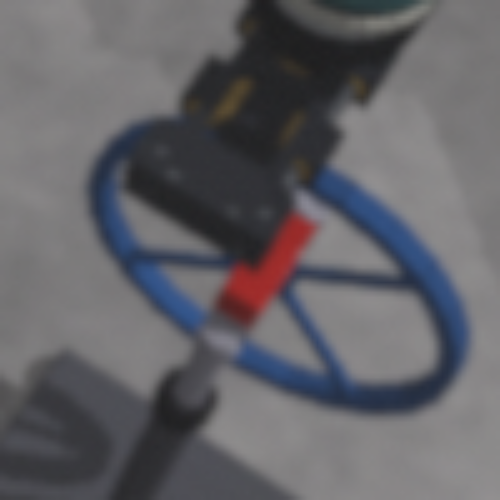

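The picture shows the wheel past the tip and in front of the red guard, at about (300,225) in the crop. I'll lower it now.

Emit:
move_arm --claw '[0,0,0,0,0]' --pt "0 0 0.005" --pt "0 0 0.01" --pt "0 0 0.015" --pt "0 0 0.018" --pt "0 0 0.018" --twist '[0,0,0,0,0]'

```text
time_s: 11.33
tcp_pos: [0.5304, 0.2472, 0.328]
orientation: [-2.368, -2.064, 0.004]
wrist_force: [-0.7, 0.2, -3.6]
gripper_width: 0.149
gripper_force: 50.0
```

Emit:
move_arm --claw '[0,0,0,0,0]' --pt "0 0 0.0005" --pt "0 0 0.001" --pt "0 0 0.0015" --pt "0 0 0.002" --pt "0 0 0.002" --twist '[0,0,0,0,0]'

```text
time_s: 11.75
tcp_pos: [0.5311, 0.2474, 0.3277]
orientation: [2.368, 2.064, 0.0]
wrist_force: [-0.4, -0.4, -3.1]
gripper_width: 0.154
gripper_force: 50.0
```

Emit:
move_arm --claw '[0,0,0,0,0]' --pt "0 0 0.0005" --pt "0 0 0.001" --pt "0 0 0.0015" --pt "0 0 0.0015" --pt "0 0 0.0015" --twist '[0,0,0,0,0]'

```text
time_s: 12.17
tcp_pos: [0.531, 0.2474, 0.326]
orientation: [-2.368, -2.064, 0.0]
wrist_force: [-0.6, -0.1, -2.2]
gripper_width: 0.147
gripper_force: 50.0
```

Emit:
move_arm --claw '[0,0,0,0,0]' --pt "0 0 0.0005" --pt "0 0 0.001" --pt "0 0 0.001" --pt "0 0 0.001" --pt "0 0 0.001" --twist '[0,0,0,0,0]'

```text
time_s: 12.58
tcp_pos: [0.531, 0.2474, 0.3251]
orientation: [-2.368, -2.064, 0.0]
wrist_force: [0.9, -0.1, -2.3]
gripper_width: 0.153
gripper_force: 50.0
```

Emit:
move_arm --claw '[0,0,0,0,0]' --pt "0 0 0.0005" --pt "0 0 0.001" --pt "0 0 0.001" --pt "0 0 0.001" --pt "0 0 0.001" --twist '[0,0,0,0,0]'

```text
time_s: 13.0
tcp_pos: [0.531, 0.2474, 0.3241]
orientation: [-2.368, -2.064, 0.0]
wrist_force: [-0.7, -0.4, -3.2]
gripper_width: 0.152
gripper_force: 50.0
```

Emit:
move_arm --claw '[0,0,0,0,0]' --pt "0 0 0.0005" --pt "0 0 0.001" --pt "0 0 0.001" --pt "0 0 0.001" --pt "0 0 0.001" --twist '[0,0,0,0,0]'

```text
time_s: 13.42
tcp_pos: [0.5311, 0.2474, 0.3236]
orientation: [2.368, 2.064, 0.001]
wrist_force: [-1.8, -1.0, 0.9]
gripper_width: 0.151
gripper_force: 50.0
```

Emit:
move_arm --claw '[0,0,0,0,0]' --pt "0 0 0.0005" --pt "0 0 0.0005" --pt "0 0 0.0005" --pt "0 0 0.0005" --pt "0 0 0.0005" --twist '[0,0,0,0,0]'

```text
time_s: 13.83
tcp_pos: [0.5312, 0.2474, 0.3233]
orientation: [2.368, 2.064, 0.001]
wrist_force: [-3.1, -1.7, 4.9]
gripper_width: 0.153
gripper_force: 50.0
```

Contact: Fz rose by about 8 N. I'll ease off slightly and slide in.

Emit:
move_arm --claw '[0,0,0,0,0]' --pt "0 0 -0.0004" --pt "0 0.003 -0.0004" --pt "0 0.007 -0.0004" --pt "0 0.011 -0.0004" --pt "0 0.015 -0.0004" --twist '[0,0,0,0,0]'

```text
time_s: 14.25
tcp_pos: [0.5456, 0.2459, 0.3233]
orientation: [-2.367, -2.063, 0.0]
wrist_force: [-5.5, 1.9, 6.6]
gripper_width: 0.153
gripper_force: 50.0
```

Emit:
move_arm --claw '[0,0,0,0,0]' --pt "0 0.004 0" --pt "0 0.008 0" --pt "0 0.012 0" --pt "0 0.015 0" --pt "0 0.015 0" --twist '[0,0,0,0,0]'

```text
time_s: 14.67
tcp_pos: [0.561, 0.2438, 0.3233]
orientation: [-2.367, -2.063, -0.001]
wrist_force: [-3.4, 1.0, 4.5]
gripper_width: 0.149
gripper_force: 50.0
```

Emit:
move_arm --claw '[0,0,0,0,0]' --pt "0 0.001 0" --pt "0 0.002 0" --pt "0 0.003 0" --pt "0 0.004 0" --pt "0 0.004 0" --twist '[0,0,0,0,0]'

```text
time_s: 15.08
tcp_pos: [0.5645, 0.2434, 0.3233]
orientation: [-2.367, -2.063, -0.0]
wrist_force: [-4.2, 0.5, 5.4]
gripper_width: 0.148
gripper_force: 50.0
```

Emit:
move_arm --claw '[0,0,0,0,0]' --pt "0 0.0005 0" --pt "0 0.001 0" --pt "0 0.0015 0" --pt "0 0.0015 0" --pt "0 0.0015 0" --twist '[0,0,0,0,0]'

```text
time_s: 15.5
tcp_pos: [0.5658, 0.2432, 0.3233]
orientation: [-2.367, -2.063, 0.0]
wrist_force: [-5.1, 0.4, 5.4]
gripper_width: 0.153
gripper_force: 50.0
```

Emit:
move_arm --claw '[0,0,0,0,0]' --pt "0 0.0005 0" --pt "0 0.001 0" --pt "0 0.0015 0" --pt "0 0.0015 0" --pt "0 0.0015 0" --twist '[0,0,0,0,0]'

```text
time_s: 15.92
tcp_pos: [0.5673, 0.243, 0.3233]
orientation: [-2.367, -2.063, 0.0]
wrist_force: [-4.5, 0.7, 5.9]
gripper_width: 0.146
gripper_force: 50.0
```

Emit:
move_arm --claw '[0,0,0,0,0]' --pt "0 0.0005 0" --pt "0 0.001 0" --pt "0 0.001 0" --pt "0 0.001 0" --pt "0 0.001 0" --twist '[0,0,0,0,0]'

```text
time_s: 16.33
tcp_pos: [0.5683, 0.2429, 0.3233]
orientation: [-2.367, -2.063, 0.0]
wrist_force: [-4.6, -0.3, 5.6]
gripper_width: 0.15
gripper_force: 50.0
```

Emit:
move_arm --claw '[0,0,0,0,0]' --pt "0 0.0005 0" --pt "0 0.001 0" --pt "0 0.001 0" --pt "0 0.001 0" --pt "0 0.001 0" --twist '[0,0,0,0,0]'

```text
time_s: 16.75
tcp_pos: [0.5688, 0.2428, 0.3232]
orientation: [-2.366, -2.063, 0.002]
wrist_force: [-6.6, 0.5, 6.4]
gripper_width: 0.152
gripper_force: 50.1
```

Emit:
move_arm --claw '[0,0,0,0,0]' --pt "0 0.0005 0" --pt "0 0.001 0" --pt "0 0.001 0" --pt "0 0.001 0" --pt "0 0.001 0" --twist '[0,0,0,0,0]'

```text
time_s: 17.17
tcp_pos: [0.569, 0.2428, 0.3232]
orientation: [-2.365, -2.062, 0.004]
wrist_force: [-9.2, 0.2, 7.4]
gripper_width: 0.15
gripper_force: 50.1
```

The force builds with no further travel, so the wheel is against the stop. I'll relieve the push and let go.

Emit:
move_arm --claw '[0,0,0,0,0]' --pt "0 -0.0004 -0.0003" --pt "0 -0.0008 -0.0006" --pt "0 -0.0008 -0.0006" --pt "0 -0.0008 -0.0006" --pt "0 -0.0008 -0.0006" --twist '[0,0,0,0,0]' --newtons 20

```text
time_s: 17.58
tcp_pos: [0.5691, 0.2427, 0.3231]
orientation: [-2.366, -2.063, 0.002]
wrist_force: [-5.7, 1.0, 2.9]
gripper_width: 0.153
gripper_force: 19.9
```

```bash
python3 v.py f
```

```text
[0.5691 0.2427 0.3231] ang -7.84 [-5.7  1.   2.9] 17.5833
expected centre stand frame [-0.04657911  0.00055709] z 0.1834336508784872
scene wheel 421 min [-0.0553 -0.0836  0.0909] med [-0.0459  0.0354  0.1405] max [-0.0389  0.0974  0.2873] x slope vs y,z [-0.019 -0.    -0.046]
   tip 8 [-0.1026  0.0011  0.281 ] [-0.0986  0.0073  0.2883]
   guard 105 [-0.0642 -0.005   0.2834] [-0.005   0.0103  0.3158]
top wheel 459 min [-0.0566 -0.1009  0.0852] med [-0.0498 -0.063   0.2464] max [-0.0409  0.0217  0.3368] x slope vs y,z [-0.033  0.023 -0.056]
   tip 42 [-0.1063 -0.0122  0.2815] [-0.1005  0.0076  0.2886]
   guard 2 [-0.0075 -0.0112  0.3099] [-0.0074 -0.0091  0.3106]
```

Emit:
move_arm --claw '[0.17,0.19,0.21,0.24,0.28]' --pt "0 0 0" --pt "0 0 0" --pt "0 0 0" --pt "0 0 0" --pt "0 0 0" --twist '[0,0,0,0,0]' --newtons 5

```text
time_s: 18.1
tcp_pos: [0.5702, 0.2419, 0.3233]
orientation: [2.368, 2.064, 0.0]
wrist_force: [-0.4, -0.6, -0.4]
gripper_width: 0.274
gripper_force: 0.0
```

Emit:
move_arm --claw '[0.35,0.45,0.5,0.5,0.5]' --pt "0 0 0" --pt "0 0 0" --pt "0 0 0" --pt "0 0 0" --pt "0 0 0" --twist '[0,0,0,0,0]'

```text
time_s: 18.52
tcp_pos: [0.5699, 0.2421, 0.3237]
orientation: [2.368, 2.064, 0.0]
wrist_force: [-0.4, 0.9, 0.2]
gripper_width: 0.503
gripper_force: 0.0
```

```bash
python3 v.py g
```

```text
[0.5699 0.2421 0.3237] ang -7.86 [-0.4  0.9  0.2] 18.5167
expected centre stand frame [-4.5366139e-02  7.8123595e-06] z 0.18396306392144168
scene wheel 392 min [-0.0581 -0.0893  0.0888] med [-0.0478  0.0327  0.139 ] max [-0.0381  0.0946  0.2843] x slope vs y,z [-0.048  0.011 -0.049]
   tip 18 [-0.1028 -0.0059  0.2755] [-0.0983  0.0073  0.2896]
   guard 118 [-0.064  -0.0068  0.2977] [-0.0033  0.01    0.316 ]
top wheel 553 min [-0.0601 -0.1017  0.0828] med [-0.0505 -0.0576  0.2333] max [-0.0401  0.0513  0.3352] x slope vs y,z [-0.059  0.03  -0.059]
   tip 28 [-0.1063 -0.0138  0.2794] [-0.1021  0.008   0.2891]
   guard 2 [-0.0176 -0.0118  0.293 ] [-0.0163 -0.0116  0.2976]
```

Emit:
move_arm --claw '[0.5,0.5,0.5,0.5,0.5]' --pt "0 0 0" --pt "0 0 -0.01" --pt "0 0 -0.025" --pt "0 0 -0.045" --pt "0 0 -0.065" --twist '[0,0,0,0,0]'

```text
time_s: 19.03
tcp_pos: [0.5696, 0.242, 0.3895]
orientation: [-2.368, -2.064, 0.001]
wrist_force: [-0.7, 0.1, -0.3]
gripper_width: 0.503
gripper_force: 0.0
```

Emit:
move_arm --claw '[0.5,0.5,0.5,0.5,0.5]' --pt "0 0 -0.03" --pt "0 0 -0.06" --pt "0 0 -0.06" --pt "0 0 -0.06" --pt "0 0 -0.06" --twist '[0,0,0,0,0]'

```text
time_s: 19.45
tcp_pos: [0.5698, 0.242, 0.4489]
orientation: [2.368, 2.064, 0.001]
wrist_force: [-0.1, 0.0, -0.0]
gripper_width: 0.501
gripper_force: 0.0
```

```bash
python3 v.py i; python3 -c "
import cv2
a=cv2.imread('pics/i_scene.png');b=cv2.imread('pics/i_top.png')
cv2.imwrite('pics/i_c.png',cv2.hconcat([cv2.resize(a[190:310,330:450],(400,400)),cv2.resize(b[130:250,10:130],(400,400))]))"
```

```text
[0.5698 0.242  0.4489] ang -7.86 [-0.1  0.  -0. ] 19.45
expected centre stand frame [-4.54524753e-02 -9.10155034e-06] z 0.3091890215817056
scene wheel 511 min [-0.0563 -0.0906  0.0892] med [-0.0453  0.0176  0.2433] max [-0.0354  0.0938  0.2857] x slope vs y,z [-0.05  -0.008 -0.044]
   tip 20 [-0.1025 -0.0059  0.279 ] [-0.0965  0.008   0.2899]
   guard 176 [-0.063  -0.0093  0.2853] [-0.0044  0.0104  0.3173]
top wheel 742 min [-0.0609 -0.1023  0.0821] med [-0.0504 -0.0416  0.2523] max [-0.0389  0.088   0.2851] x slope vs y,z [-0.06   0.024 -0.057]
   tip 45 [-0.1065 -0.0124  0.2721] [-0.1005  0.0076  0.2906]
   guard 432 [-0.0678 -0.0135  0.2924] [-0.0074  0.0084  0.3145]
```

View pics/i_c.png

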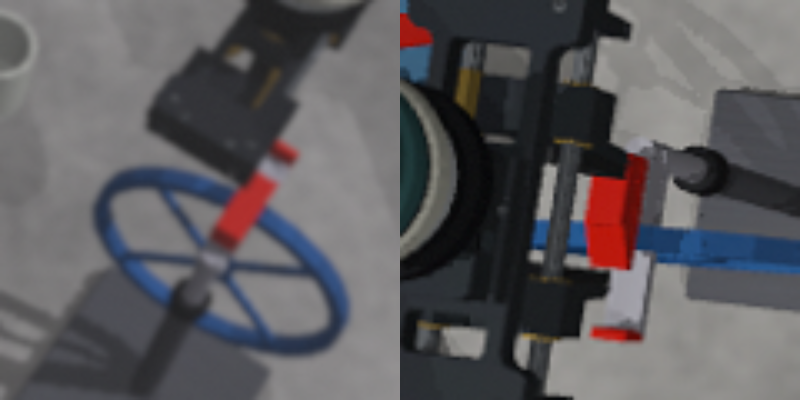

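The wheel hangs under the guard against the stop, clear of the gripper. I'll wait briefly and confirm it's at rest.

Emit:
move_arm --claw '[0.5,0.5,0.5,0.5,0.5]' --pt "0 -0.02 -0.01" --pt "0 -0.04 -0.02" --pt "0 -0.06 -0.03" --pt "0 -0.08 -0.03" --pt "0 -0.08 -0.03" --twist '[0,0,0,0,0]'

```text
time_s: 19.97
tcp_pos: [0.488, 0.2534, 0.4786]
orientation: [-2.366, -2.065, 0.002]
wrist_force: [-0.4, -0.3, -0.4]
gripper_width: 0.497
gripper_force: 0.0
```

Emit:
move_arm --claw '[0.5,0.5,0.5,0.5,0.5]' --pt "0 0 0" --pt "0 0 0" --pt "0 0 0" --pt "0 0 0" --pt "0 0 0" --twist '[0,0,0,0,0]'

```text
time_s: 20.38
tcp_pos: [0.4912, 0.2528, 0.4778]
orientation: [-2.369, -2.063, 0.002]
wrist_force: [-0.2, 0.4, -0.3]
gripper_width: 0.497
gripper_force: 0.0
```

Emit:
move_arm --claw '[0.5,0.5,0.5,0.5,0.5]' --pt "0 0 0" --pt "0 0 0" --pt "0 0 0" --pt "0 0 0" --pt "0 0 0" --twist '[0,0,0,0,0]'

```text
time_s: 20.8
tcp_pos: [0.4906, 0.253, 0.4787]
orientation: [2.368, 2.064, 0.0]
wrist_force: [0.5, -0.0, 0.6]
gripper_width: 0.498
gripper_force: 0.0
```

```bash
python3 v.py j
```

```text
[0.4906 0.253  0.4787] ang -7.86 [ 0.5 -0.   0.6] 20.8
expected centre stand frame [-1.25372532e-01 -4.57066228e-05] z 0.33897696266374033
scene wheel 485 min [-0.0571 -0.0847  0.0874] med [-0.0464  0.02    0.2442] max [-0.038   0.0949  0.2867] x slope vs y,z [-0.05   0.004 -0.047]
   tip 17 [-0.1025 -0.0059  0.2784] [-0.0985  0.0073  0.2884]
   guard 181 [-0.0637 -0.0094  0.2851] [-0.0041  0.0104  0.3162]
top wheel 804 min [-0.061  -0.1025  0.0838] med [-0.0505 -0.0344  0.258 ] max [-0.0395  0.0953  0.2851] x slope vs y,z [-0.059  0.023 -0.057]
   tip 45 [-0.1066 -0.0127  0.2727] [-0.1006  0.0061  0.2891]
   guard 517 [-0.0678 -0.0143  0.2931] [-0.0068  0.0089  0.3151]
```

Emit:
move_arm --claw '[0.5,0.5,0.5,0.5,0.5]' --pt "0 0 0" --pt "0 0 0" --pt "0 0 0" --pt "0 0 0" --pt "0 0 0" --twist '[0,0,0,0,0]'

```text
time_s: 21.32
tcp_pos: [0.4906, 0.253, 0.4786]
orientation: [2.368, 2.064, 0.0]
wrist_force: [-0.8, -0.2, -0.0]
gripper_width: 0.501
gripper_force: 0.0
```

Emit:
move_arm --claw '[0.5,0.5,0.5,0.5,0.5]' --pt "0 0 0" --pt "0 0 0" --pt "0 0 0" --pt "0 0 0" --pt "0 0 0" --twist '[0,0,0,0,0]'

```text
time_s: 21.73
tcp_pos: [0.4906, 0.253, 0.4786]
orientation: [2.368, 2.064, 0.0]
wrist_force: [0.8, -0.2, -0.5]
gripper_width: 0.502
gripper_force: 0.0
```

```bash
python3 v.py k|grep -E "wheel|ang"; python3 v.py l|grep wheel
```

```text
[0.4906 0.253  0.4786] ang -7.86 [ 0.8 -0.2 -0.5] 21.7333
scene wheel 498 min [-0.0564 -0.09    0.0883] med [-0.046   0.0197  0.2373] max [-0.0375  0.095   0.2855] x slope vs y,z [-0.047 -0.002 -0.046]
top wheel 831 min [-0.0613 -0.1027  0.0839] med [-0.0508 -0.0346  0.2571] max [-0.0389  0.0945  0.2861] x slope vs y,z [-0.057  0.027 -0.058]
scene wheel 489 min [-0.0571 -0.0907  0.0865] med [-0.0462  0.0194  0.2402] max [-0.0372  0.0947  0.2841] x slope vs y,z [-0.048  0.    -0.046]
top wheel 803 min [-0.061  -0.1021  0.086 ] med [-0.0505 -0.0348  0.2583] max [-0.0394  0.0948  0.2848] x slope vs y,z [-0.059  0.023 -0.057]
```

It's at rest and home, so I'll hand in.

```bash
python3 -c "
from station import *
print(sign_off())"
```

```text
the job is handed in; nothing more can be done
None
```

The wheel hangs at rest on the hook, under the guard and home against the stop to within about 1 mm but turned about 3° out of square; the job is handed in at about 22 s, and the robot is touching nothing.

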